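# Put the drip tray back under the cheese draining stand

## Robot

A 6-joint arm with a two-finger parallel gripper is mounted at the origin on the work surface. World frame = base frame: x ahead of the robot, y to its left, z up, the work surface at z = 0. Lengths are in mm, angles in degrees, forces in N, time in s.
With the tool pointing down it reaches from about 300 to 850 mm from the base axis. Payload 4.2 kg.
Tool frame: the origin (TCP) lies midway between the tips of the shut fingers; the grasp point (between the pads) lies 19 mm behind it; z points along the fingers, y is the line along which they close (so a half turn about z gives the same grasp; the last joint's range is limited). The gripper opens to 91 mm and grips with 3 to 60 N. Pads are 32 mm wide; open, the fingers measure 118 mm over their backs; the gripper's body (76 mm by 178 mm) begins 60 mm behind the grasp point.
Start: joints at [73.339, 18.312, 89.639, -0, 72.044, -1.146], TCP at [153.816, 554.061, 213.976] pointing down, gripper open.
Joint ranges: [-177.97, 177.97], [-48.28, 115.42], [12.27, 149.76], [-77.06, 257.06], [2.81, 150.46], [-146.56, 146.56]. Speed limits (degrees/s): [147.25, 147.25, 180, 180, 180, 180].

## Interface

Orientations are given as [roll, pitch, yaw] about the fixed x, y, z axes, in that order (R = Rz(yaw) Ry(pitch) Rx(roll)).
In Python, from workcell import env gives the robot as it stands.
- The arm moves only by the tool jog_arm, never from a script. Its argument "steps" is one flat list of numbers, 5 for each row, row after row: the closure, from 0 (fully open) to 1 (shut), then the shift along the tool's x, y, z in cm, then the turn about the tool's z in degrees. A call has 1 to 20 rows; each row is the pose to reach, as a shift and turn from the pose commanded when the call began, along the tool's axes at that moment; what a row does not reach only later rows make up. A row lasts 1/10 s, in which the tool goes at most 50 mm and 8.59 degrees, less where a joint would pass 70% of its speed; a pose out of reach is approached as far as the arm can. A call with a gripper value outside its range is refused whole. The fingers move at their own pace and stop on an object; "force" is the grip in N (left out, the last holds). Time passes only in rows, so rows that repeat a pose let the fingers close. It gives the time, the measured TCP pose, the force and the opening at its end, in the units of the state.
- env.state(): the state, without advancing time (a new reading comes with each control period).
- env.grab_frame(name): name is "side" or "top"; returns the picture (400x640x3 uint8, red, green, blue); there is no depth.
- env.camera_params(name): a dict with "fx", "fy", "cx", "cy" (pixels), "k1" (the pictures are not rectified: a ray, as slopes to the right and down, at radius r is drawn at 1 + k1 r^2 times it, then the intrinsics apply), "R" (3x3) and "t" (3): a world point X has camera coordinates R X + t. Camera axes: x right, y down, z forward; pixel columns grow to the right and rows downward; lengths in mm; the calibration is good to about 2 mm. A picture is of the moment at which its call begins. camera_params takes no time and is no camera call.
- env.job_done(): hands the job in, once; it reports no verdict.
The state is a dict: "time_s": time; "qpos": joint angles; "qvel": joint speeds; "effort": joint torques, N m; "ee_pos": TCP position; "ee_rot": TCP orientation; "force": force on the tool from outside, world axes, zero at the start; "torque": the same for the moment, N m; "gripper_width": finger opening in mm.
Only numpy, scipy, OpenCV 4.12 (cv2) and the standard library are available. Lean on these libraries where they do the work, as an engineer would, in place of code of your own. Each camera call takes 0.05 s, during which the arm holds its last target. There are 200 camera calls.

## Task

In the cheese ripening room, take the drip tray that fits the draining stand (the narrower of the two steel trays) and slide it, pan first and grip outside, between the flared cheeks into the bay under the stand until it is fully home against the back of the bay. Leave the wide tray and the cheese on the stand where they are, then let go.

Things in the scene. Friction and masses are not known exactly. Their poses are not given: they have to be found in the camera images.
- tray_grip (a point): Grasp point of the narrow steel drip tray: mid-height on its upright grip, 42 mm above the table. The grip is a steel fin 40 mm long (x), 14 mm thick (y), top 60 mm high, on a 36 mm wide, 4 mm thick tongue ahead of the pan. +x points from the grip to the pan: pan front wall at 65 mm, centre at 120 mm, rear wall at 175 mm. z up. Rests flat, about 350 g, slides on the table.
- tray_pan (a point): Centre of the same tray's open-topped pan, half-way up (12.5 mm above its underside), same axes as tray_grip, which lies 120 mm away along -x. The pan is 110 mm long (x), 130 mm wide (y), 25 mm high, walls 3 mm.
- bay_mouth (a point): Mouth centre, at table level, of the bay under the fixed green draining stand; +x into the bay, z up. Bay 150 mm wide, 60 high, 115 deep to a back wall; its floor is the table. Beside the mouth 35 mm high cheeks flare out to 35 mm ahead and 24 mm aside. Slatted deck: top 68 mm, 158 mm wide. With the tray fully home its pan centre is 60 mm inside and its grip 60 mm outside the mouth.
- wide_tray_pan (a point): Pan centre, 12.5 mm above the underside, of the other steel tray: same form (grip 120 mm off along -x) but 180 mm wide, too wide for the bay. Leave it alone. The two trays lie left and right of the way into the bay, either way round.
- drain_cheese: Small pale cheese wheel, 92 mm across and 55 mm high, standing loose on the deck of the stand, origin at the centre of its underside; leave it there.

How it is judged (in metres and radians):
At the end, for the whole second after the job is handed in: The narrow tray lies flat and at rest on the table inside the bay, pan first and grip outside, its pan within 15 mm of the back wall, within 20 mm of the bay's centre line and 10 degrees of its direction; the wide tray is within 30 mm and the cheese on the stand within 20 mm of where they started (x of tray_pan in the frame of bay_mouth between 0.045 and 0.08 m and y of tray_pan in the frame of bay_mouth between -0.02 and 0.02 m and z of tray_pan in the frame of bay_mouth below 0.025 m and angle between the x axis of tray_pan and the x axis of bay_mouth, either way round below 0.175 rad and x of tray_grip in the frame of bay_mouth below 0 m and angle between tray_pan's own z axis and vertical below 0.1 rad and distance of wide_tray_pan from where it was at the start of the episode below 0.03 m and distance of drain_cheese from where it was at the start of the episode below 0.02 m and linear speed of tray below 0.02 m/s); the robot touches nothing.
It fails at once if the wide tray is shifted by more than 30 mm (distance of wide_tray_pan from where it was at the start of the episode above 0.03 m).
It fails at once if the cheese on the stand is shifted by more than 20 mm (distance of drain_cheese from where it was at the start of the episode above 0.02 m).
It also fails if it takes over 42 s, if anything falls off the work surface, if the arm or the gripper's body presses on something with over 40 N, if the wrist force passes 120 N, or if a joint passes its speed limit or range.

## Working session

There is one attempt and no reset: what is moved stays moved. The work goes in short steps, Python scripts to look and compute and a tool call to move; the robot and the scene stay as the last step left them, time stands still between calls to the robot, and variables do not carry over. Pictures are saved under pics/ and viewed, on a budget of 10 in all, crops included, one or two more only if the job needs it, and the job is handed in when it is done.

Besides the shell and the picture viewer there is one more tool, called after "Emit:" by a JSON object that holds its "api" and its "payload". jog_arm: Moves the arm, as the interface text tells. Its arguments: {"type":"object","properties":{"steps":{"type":"array","items":{"type":"number"}},"force":{"type":"number"}},"required":["steps"]}

```bash
mkdir -p pics; python3 - <<'E'
from workcell import env
import cv2
print(env.state())
for n in("top","side"):
    f=env.grab_frame(n); cv2.imwrite(f"pics/{n}0.png",f[:,:,::-1]); print(n,env.camera_params(n))
E
```

```text
{'time_s': 0.0, 'qpos': array([ 7.33374641e+01,  1.83500026e+01,  8.97069632e+01, -1.89883280e-04,
        7.20421887e+01, -1.14621664e+00]), 'qvel': array([ 0.03370499,  0.02255456,  0.01671107, -0.02650326, -0.08862221,
       -0.01713651]), 'effort': array([-4.85406108e-04, -4.12454259e+01, -2.31976211e+01,  7.28030805e-02,
        4.57289396e-02, -1.44468158e-04]), 'ee_pos': array([153.67864725, 553.56030214, 213.132919  ]), 'ee_rot': array([-1.79900862e+02, -1.80298276e-03,  1.64483738e+02]), 'force': array([-0.3597672 , -0.27129205,  0.21787504]), 'torque': array([-0.08193395,  0.05557246,  0.03578828]), 'gripper_width': 91.41005203509582}
top {'fx': 388.9139910323683, 'fy': 388.9139910323683, 'cx': 323.92904276826107, 'cy': 195.45028354287953, 'k1': 0.009419685300912342, 'R': array([[ 0.01862836, -0.99980883, -0.00593994],
       [-0.99557744, -0.01800173, -0.09220362],
       [ 0.09207907,  0.00763127, -0.99572246]]), 't': array([   7.02566857,  603.76199171, 1049.11715243])}
side {'fx': 402.5129671311311, 'fy': 402.5129671311311, 'cx': 313.6794072452123, 'cy': 196.50202239961314, 'k1': -0.10081578859088912, 'R': array([[ 0.93921388, -0.34330466,  0.00438252],
       [-0.20835237, -0.58006364, -0.7874741 ],
       [ 0.27288567,  0.73869349, -0.61633216]]), 't': array([-571.34684894,  209.35304323,  806.33379855])}
```

View pics/top0.png

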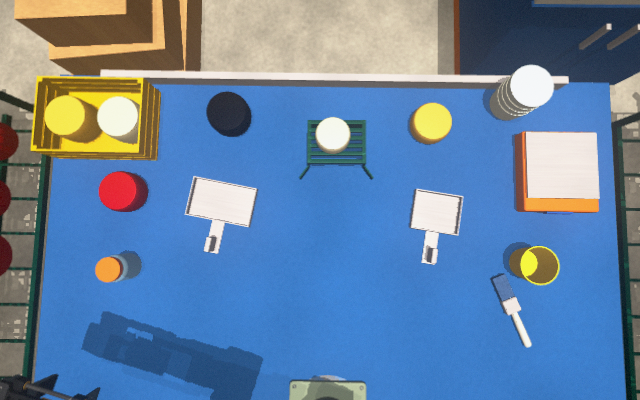

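View pics/side0.png

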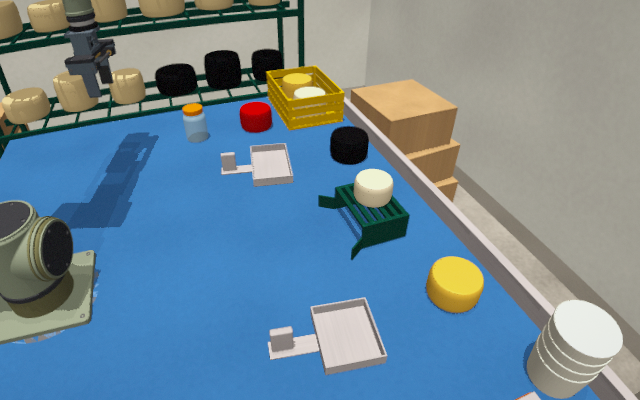

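Top view: the narrow tray is on the right (pan ≈(437,212), grip ≈(430,250)) and the wide one on the left (221,202). The stand is at (336,142) with its mouth facing the robot and cheek tips at ≈(302,178) and (371,178).

```bash
cat > h.py <<'E'
import numpy as np, cv2
from workcell import env
def ray(n,uv):
    p=env.camera_params(n); K=np.array([[p['fx'],0,p['cx']],[0,p['fy'],p['cy']],[0,0,1]])
    x=cv2.undistortPoints(np.float64(uv).reshape(-1,1,2),K,np.array([p['k1'],0,0,0.]))[:,0]
    return -p['R'].T@p['t'], np.c_[x,np.ones(len(x))]@p['R']
def onz(n,uv,z):
    c,d=ray(n,uv); return (c+d*((z-c[2])/d[:,2:]))[:,:2]
def proj(n,X):
    p=env.camera_params(n); c=np.float64(X).reshape(-1,3)@p['R'].T+p['t']; s=c[:,:2]/c[:,2:]
    s*=1+p['k1']*(s**2).sum(1,keepdims=True); return s*[p['fx'],p['fy']]+[p['cx'],p['cy']]
def blob(m,seed):
    n,l,st,c=cv2.connectedComponentsWithStats(m.astype(np.uint8)); return l==l[seed[1],seed[0]]
def rect(n,m,z):
    cs=cv2.findContours(m.astype(np.uint8),cv2.RETR_EXTERNAL,cv2.CHAIN_APPROX_NONE)[0]
    c=max(cs,key=cv2.contourArea)[:,0]; w=onz(n,c,z).astype(np.float32)
    return cv2.minAreaRect(w), w
E
python3 - <<'E'
from h import *
f=cv2.imread('pics/top0.png'); h=cv2.cvtColor(f,cv2.COLOR_BGR2HSV); H,S,V=cv2.split(h)
for seed in((437,212),(221,202)):
    m=blob((S<70)&(V>90),seed).astype(np.uint8)
    pan=cv2.morphologyEx(cv2.morphologyEx(m,cv2.MORPH_CLOSE,np.ones((3,3))),cv2.MORPH_OPEN,np.ones((21,21)))
    print('pan',m.sum(),rect('top',pan,25)[0])
    ys,xs=np.where(m & ~cv2.dilate(pan,np.ones((5,5)))); print(xs.min(),xs.max(),ys.min(),ys.max(), onz('top',[[xs.mean(),ys.mean()]],20))
g=((H>65)&(H<97)&(S>100)&(V<130)); g[:, :290]=0;g[:,385:]=0;g[:110]=0;g[185:]=0
g=g.astype(np.uint8); ys,xs=np.where(g); print('green',xs.min(),xs.max(),ys.min(),ys.max())
d=g.copy(); d[163:]=0
print('deck',rect('top',cv2.morphologyEx(d,cv2.MORPH_CLOSE,np.ones((9,9))),68)[0])
c1=f[100:290,280:480]; c2=(g*255)[100:190,280:480]
a=cv2.resize(c1,None,fx=3,fy=3,interpolation=0)
cv2.imwrite('pics/crop1.png',a)
s=cv2.imread('pics/side0.png')[160:380,250:430]; cv2.imwrite('pics/crop2.png',cv2.resize(s,None,fx=2.7,fy=2.7,interpolation=2))
E
```

```text
pan 2433 ((563.5661010742188, -292.0802917480469), (132.46881103515625, 111.2511978149414), 89.85929107666016)
415 463 189 264 [[ 464.17226698 -275.86144888]]
pan 3088 ((582.3339233398438, 303.697998046875), (181.0980224609375, 117.19292449951172), 87.68675994873047)
185 257 176 253 [[488.84840522 320.768413  ]]
green 300 372 120 177
deck ((748.2762451171875, -12.351524353027344), (115.3866958618164, 156.70726013183594), 0.9630977511405945)
```

View pics/crop1.png

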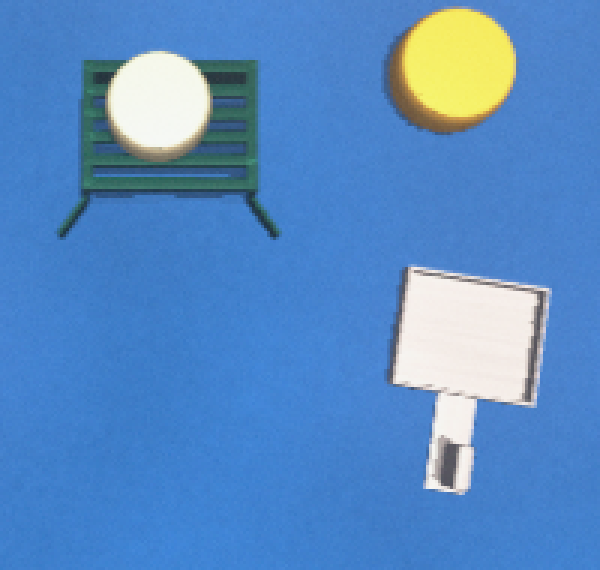

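The crop shows the narrow tray's pan corners in full-image pixels at ≈(416.7,188.7), (463.3,196.3), (458.7,235.3) and (410.3,227.7), with the fin at ≈(432,255). The stand's cheek tips are ≈(300.5,178) and (372,178), and the deck runs from (307.5,120) to (366,163).

```bash
python3 - <<'E'
from h import *
f=cv2.imread('pics/top0.png'); h=cv2.cvtColor(f,cv2.COLOR_BGR2HSV); H,S,V=cv2.split(h)
m=blob((S<70)&(V>90),(437,212)).astype(np.uint8)
m=cv2.morphologyEx(m,cv2.MORPH_CLOSE,np.ones((3,3)))
pan=m.copy()
k=cv2.getStructuringElement(cv2.MORPH_ELLIPSE,(19,19))
pan=cv2.morphologyEx(m,cv2.MORPH_OPEN,k)
r,w=rect('top',pan,25); print(r)
q=onz('top',[[416.7,188.7],[463.3,196.3],[458.7,235.3],[410.3,227.7]],25); print(q.round(1),q.mean(0))
a=(q[0]+q[1]-q[2]-q[3]); a/=np.linalg.norm(a); b=q[0]-q[1]
print('ax',np.degrees(np.arctan2(a[1],a[0])),'side',np.degrees(np.arctan2(b[1],b[0]))-90, 'grip',q.mean(0)-120*a)
print('tongue base', onz('top',[[421.7,263],[435.5,264]],4), 'fin top',onz('top',[[435,255.5]],60))
d=onz('top',[[307.5,120.2],[366,120.2],[366,163.5],[307.5,163.5]],68); print('deck',d.round(1),d.mean(0))
t=onz('top',[[300.5,178.3],[372,178.3]],35); print('tips',t)
# side checks
s=cv2.imread('pics/side0.png'); hs=cv2.cvtColor(s,cv2.COLOR_BGR2HSV)
ms=blob((hs[...,1]<70)&(hs[...,2]>90),(350,335)).astype(np.uint8); ms=cv2.morphologyEx(ms,cv2.MORPH_CLOSE,np.ones((3,3)))
rs=rect('side',cv2.morphologyEx(ms,cv2.MORPH_OPEN,cv2.getStructuringElement(cv2.MORPH_ELLIPSE,(41,41))),25)[0]; print('side pan',rs)
E
```

```text
((560.971435546875, -292.078369140625), (134.694091796875, 118.22503662109375), 81.94451904296875)
[[ 627.3 -239. ]
 [ 608.4 -367.5]
 [ 500.8 -353.4]
 [ 519.  -221.1]] [ 563.87020655 -295.24003581]
ax -8.446630500039733 side -8.349363964564901 grip [ 445.17183277 -277.6134632 ]
tongue base [[ 422.11305094 -256.96483844]
 [ 420.13156989 -295.17590862]] fin top [[ 446.59087541 -278.46894848]]
deck [[804.1  66.2]
 [806.8 -92.4]
 [688.  -93.5]
 [685.2  63.5]] [746.01184063 -14.04906346]
tips [[ 649.28935576   83.66735247]
 [ 652.80067937 -113.71076338]]
side pan ((559.600830078125, -300.4530944824219), (142.91122436523438, 119.17508697509766), 81.4824447631836)
```

View pics/crop2.png

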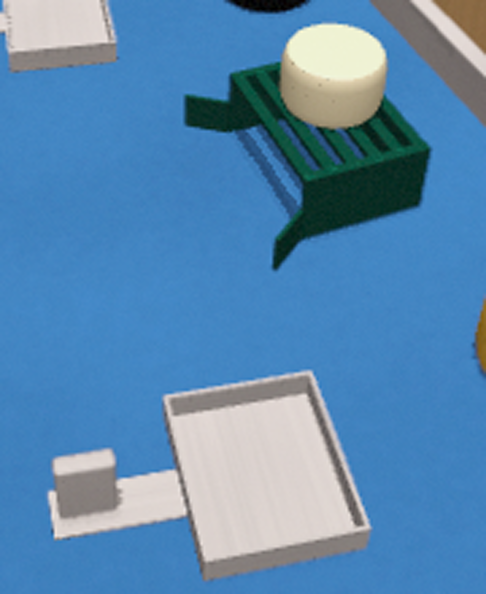

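Emit:
{"api": "jog_arm", "payload": {"steps": [0,-36.6,-21.4,0,0,0,-36.6,-21.4,0,0,0,-36.6,-21.4,0,0,0,-36.6,-21.4,0,0,0,-36.6,-21.4,0,0,0,-36.6,-21.4,0,0,0,-36.6,-21.4,0,0,0,-36.6,-21.4,0,0,0,-36.6,-21.4,0,0,0,-50.1,-43.6,0,0,0,-50.1,-43.6,0,0,0,-50.1,-43.6,0,0,0,-50.1,-43.6,0,0,0,-50.1,-43.6,0,0,0,-50.4,-72.4,6,-7.2,0,-50.4,-72.4,6,-7.2,0,-50.4,-72.4,6,-7.2,0,-50.4,-72.4,6,-7.2,0,-50.4,-72.4,6,-7.2,0,-50.4,-72.4,6,-7.2], "force": 40}}

```text
time_s: 2.1
ee_pos: [445.4, -277.7, 153.8]
ee_rot: [180.0, -0.0, 171.7]
force: [1.3, 0.1, 0.0]
gripper_width: 91.2
```

Emit:
{"api": "jog_arm", "payload": {"steps": [0,0,0,0,0,0,0,0,0,0]}}

```text
time_s: 2.3
ee_pos: [445.6, -276.5, 153.7]
ee_rot: [179.9, -0.1, 171.5]
force: [-0.4, 1.4, 0.0]
gripper_width: 91.4
```

```bash
python3 - <<'E'
from h import *
f=env.grab_frame('side')[:,:,::-1]; cv2.imwrite('pics/s1.png',cv2.resize(f[200:390,180:420],None,fx=2.5,fy=2.5,interpolation=2))
# expected fin top corners & tip positions in crop px
print(((proj('side',[[445.5,-277,154],[446,-278,60],[446,-278,42]])-[180,200])*2.5).round())
E
```

```text
[[243. 239.]
 [252. 325.]
 [253. 340.]]
```

View pics/s1.png

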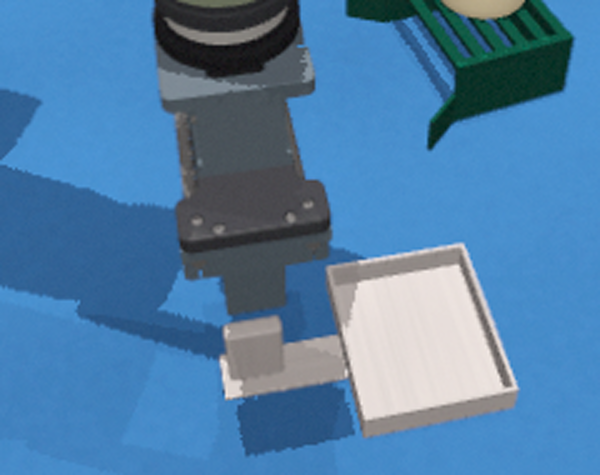

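The fin top is at crop pixel (252,325), exactly where my estimate projects. I'm descending and gripping.

Emit:
{"api": "jog_arm", "payload": {"steps": [0,0,0,4,0,0,0,0,8,0,0,0,0,11,0,0,0,0,12.5,0,0,0,0,13,0,0,0,0,13,0,0,0,0,13,0,0.7,0,0,13,0,0.7,0,0,13,0,0.7,0,0,13,0,0.7,0,0,13,0,1,0,0,13,0,1,0,0,13,0,1,0,0,13,0,1,0,0,13,0,1,0,0,13,0,1,0,0,13,0,1,0,0,13,0,1,0,0,13,0], "force": 40}}

```text
time_s: 4.25
ee_pos: [446.4, -276.0, 24.4]
ee_rot: [-180.0, 0.0, 171.7]
force: [-0.1, -1.4, -0.1]
gripper_width: 13.6
```

Emit:
{"api": "jog_arm", "payload": {"steps": [1,0.2,1,0,-0.4,1,0.4,3,0,-1.2,1,0.6,5,0,-2,1,0.8,7.5,0,-3,1,1.1,10,0,-4,1,1.4,12.5,0,-5,1,1.7,15,0,-6,1,2,17.5,0,-7,1,2.2,20,0,-8,1,2.5,22,0,-9,1,2.7,24,0,-9.4,1,2.8,25,0,-9.4,1,2.8,25.7,0,-9.4,1,2.8,25.7,0,-9.4,1,2.8,25.7,0,-9.4]}}

```text
time_s: 5.75
ee_pos: [455.7, -17.8, 24.4]
ee_rot: [180.0, -0.0, -178.9]
force: [1.0, 1.0, -0.6]
gripper_width: 13.8
```

```bash
python3 - <<'E'
from h import *
print(env.state()['ee_pos'],env.state()['ee_rot'],env.state()['gripper_width'],env.state()['force'])
f=env.grab_frame('top')[:,:,::-1]; a=f[100:300,240:440]
b=env.grab_frame('side')[:,:,::-1][120:320,150:420]
cv2.imwrite('pics/t2full.png',f)
cv2.imwrite('pics/t2.png',np.hstack([cv2.resize(a,(400,400),interpolation=2)*1,cv2.resize(b,(400,296),interpolation=2)[:] if 0 else cv2.copyMakeBorder(cv2.resize(b,(400,296),interpolation=2),0,104,0,0,0)]))
E
```

```text
[455.74912924 -17.79520577  24.36718343] [ 1.79996299e+02 -1.05585980e-02 -1.78899756e+02] 13.777505574929542 [ 1.01328976  1.01162818 -0.56326414]
```

View pics/t2.png

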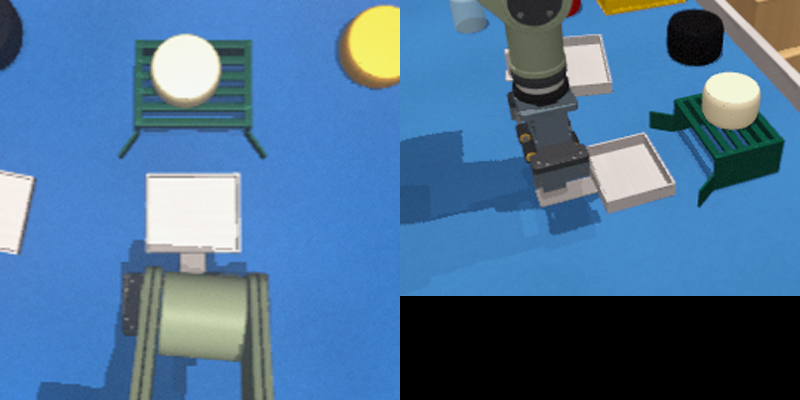

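The tray is held with its pan edges at crop x 147–240 (mid 193.5). The cheek tips at 122 and 265 have the same midpoint, and the edges are parallel. I'm pushing in.

Emit:
{"api": "jog_arm", "payload": {"steps": [1,-0.5,0,0,0,1,-1.5,0,0,0,1,-3,0,0,0,1,-4.5,0,0,0,1,-6,0,0,0,1,-7.5,0,0,0,1,-9,0,0,0,1,-10,0,0,0,1,-11,0,0,0,1,-12,0,0,0,1,-13,0,0,0,1,-13,0,0,0]}}

```text
time_s: 7.05
ee_pos: [588.2, -15.2, 24.5]
ee_rot: [-180.0, 0.2, -178.9]
force: [0.4, -0.1, 0.1]
gripper_width: 13.7
```

Emit:
{"api": "jog_arm", "payload": {"steps": [1,-0.5,0,0,0,1,-1,0,0,0,1,-1.5,0,0,0,1,-2,0,0,0,1,-2.5,0,0,0,1,-3,0,0,0,1,-3.4,0,0,0,1,-3.4,0,0,0,1,-3.4,0,0,0]}}

```text
time_s: 7.95
ee_pos: [620.6, -14.5, 24.4]
ee_rot: [180.0, 0.1, -178.9]
force: [0.4, -0.0, -2.2]
gripper_width: 13.9
```

```bash
python3 - <<'E'
from h import *
s=env.state();print(s['ee_pos'],s['ee_rot'],s['gripper_width'],s['force'])
E
```

```text
[620.58216062 -14.50910897  24.42035259] [ 1.79996361e+02  8.39209806e-02 -1.78917204e+02] 13.882888712526935 [ 0.40422206 -0.02135192 -2.21584909]
```

Emit:
{"api": "jog_arm", "payload": {"steps": [1,-0.2,0,0,0,1,-0.4,0,0,0,1,-0.4,0,0,0,1,-0.4,0,0,0]}}

```text
time_s: 8.35
ee_pos: [624.1, -14.5, 24.4]
ee_rot: [180.0, 0.0, -178.9]
force: [0.8, 0.5, -0.8]
gripper_width: 14.2
```

Emit:
{"api": "jog_arm", "payload": {"steps": [1,-0.15,0,0,0,1,-0.3,0,0,0,1,-0.3,0,0,0]}}

```text
time_s: 8.65
ee_pos: [627.0, -14.4, 24.4]
ee_rot: [180.0, 0.0, -178.9]
force: [-1.3, 0.3, 0.4]
gripper_width: 13.7
```

Emit:
{"api": "jog_arm", "payload": {"steps": [1,-0.15,0,0,0,1,-0.3,0,0,0,1,-0.3,0,0,0]}}

```text
time_s: 8.95
ee_pos: [628.5, -14.1, 24.5]
ee_rot: [180.0, -0.2, -178.9]
force: [-5.2, -0.3, 2.1]
gripper_width: 13.8
```

```bash
python3 - <<'E'
from h import *
s=env.state();print(s['ee_pos'],s['gripper_width'],s['force'])
b=env.grab_frame('side')[:,:,::-1][140:300,270:430]
cv2.imwrite('pics/s3.png',cv2.resize(b,(560,560),interpolation=2))
E
```

```text
[628.47373157 -14.10988317  24.45478393] 13.782604051450814 [-5.24948034 -0.30658929  2.10741571]
```

View pics/s3.png

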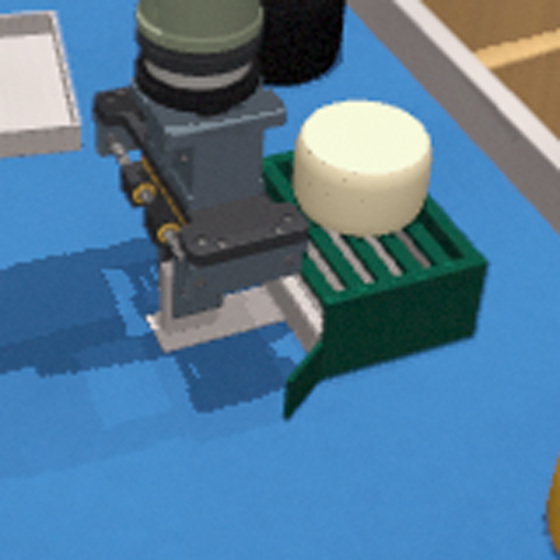

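The wrist force rises to −5.2 N at x=628.5, where I expected the back wall, and the pan front wall sits just inside the mouth at (300,305). I'm releasing and lifting.

Emit:
{"api": "jog_arm", "payload": {"steps": [1,0.2,0,0,0,0.4,0.2,0,0,0,0.4,0.2,0,0,0,0.4,0.2,0,0,0,0.4,0.2,0,0,0,0.4,0.2,0,0,0,0.4,0.2,0,-1,0,0.4,0.2,0,-3,0,0.4,0.2,0,-6,0,0.4,0.2,0,-10,0,0.4,0.2,0,-14,0,0.4,-4,12,-18,0,0.4,10,15,-18,0,0.4,20,25,-18,0,0.4,20,25,-18,0,0.4,20,25,-18,0,0.4,20,25,-18,0,0.4,20,25,-18,0,0.4,20,25,-18,0,0.4,20,25,-18,0]}}

```text
time_s: 11.0
ee_pos: [424.9, 232.4, 205.4]
ee_rot: [180.0, 0.1, -178.8]
force: [0.3, 0.1, 0.1]
gripper_width: 54.7
```

```bash
python3 - <<'E'
from h import *
f=env.grab_frame('top')[:,:,::-1].copy(); s=env.grab_frame('side')[:,:,::-1].copy(); print(env.state()['ee_pos'])
cv2.imwrite('pics/t4full.png',f)
g=cv2.imread('pics/top0.png')
for n,i in(('before',g),('after',f)):
    h=cv2.cvtColor(i,cv2.COLOR_BGR2HSV); m=(h[...,1]<70)&(h[...,2]>90)
    for lab,sd in(('wide',(221,202)),('cheese',(333,132))):
        ys,xs=np.where(blob(m,sd)); print(n,lab,len(xs),xs.mean().round(1),ys.mean().round(1))
a=cv2.resize(f[110:250,270:410],(400,400),interpolation=2); b=cv2.resize(s[150:290,290:430],(400,400),interpolation=2)
cv2.imwrite('pics/f4.png',np.hstack([a,b]))
E
```

```text
[425.88929193 231.42727054 204.88388968]
before wide 3088 219.9 206.5
before cheese 1052 332.4 135.0
after wide 3386 220.6 212.6
after cheese 1246 334.1 135.8
```

View pics/f4.png

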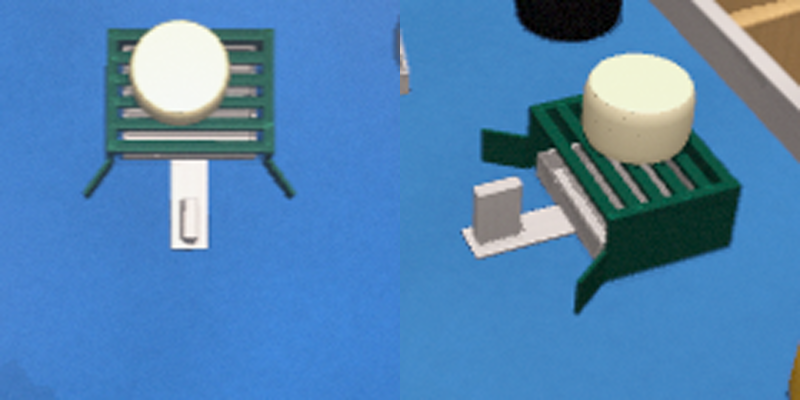

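```bash
python3 - <<'E'
from h import *
g=cv2.imread('pics/top0.png');f=cv2.imread('pics/t4full.png')
d=cv2.absdiff(g,f).max(2)
print('wide pan diff px',(d[172:225,180:262]>40).sum(),'cheese diff px',(d[112:156,312:354]>40).sum())
e=onz('top',[[270+171*.35,110+249*.35],[270+208*.35,110+249*.35],],4); print(e, e.mean(0)+[144.5,2.7])
print('fin top',onz('top',[[270+189*.35,110+219*.35]],60), 'home expects',[626,-15.6])
E
```

```text
wide pan diff px 50 cheese diff px 117
[[601.21638544   1.44744439]
 [601.87972526 -35.17989076]] [746.04805535 -14.16622319]
fin top [[624.94282754 -14.58550277]] home expects [626, -15.6]
```

```bash
python3 -c "
from workcell import env
print(env.job_done())"
```

```text
the job is handed in; nothing more can be done
None
```

The narrow drip tray is in the bay, pan first with the grip outside, and the job was handed in at about 11 s of the 42 s allowed. I gripped it by its fin, slid it flat on the table, pushed it home, then let go and moved the arm clear.

**Tray position:** On the last push the wrist force rose to about 5 N at TCP x ≈ 628 mm, which is where I expected the back wall. After release, the top picture puts the pan centre about 60 mm inside the mouth. It is about 1 mm off the centre line, with no skew visible. The side picture shows the tray lying flat.

**Wide tray and cheese:** Both look unmoved, but one automatic check did not confirm it cleanly. Comparing blob positions before and after showed shifts of about 6 pixels for the wide tray and 2 for the cheese, with both blobs grown in size. I put this down to the arm merging with the wide tray's blob and the narrow tray showing through the slats beside the cheese. A direct picture difference found few changed pixels: 50 over the wide pan and 117 around the cheese. I did not measure either shift in millimetres.

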